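# Clip a tube holder onto the slanted bench rail

## Robot

A 6-joint arm with a two-finger parallel gripper is mounted at the origin on the work surface. World frame = base frame: x ahead of the robot, y to its left, z up, the work surface at z = 0. Lengths are in m, angles in rad, forces in N, time in s.
With the tool pointing down it reaches from about 0.375 to 0.9 m from the base axis. Payload 3.1 kg.
Tool frame: the origin (TCP) lies between the finger pads; the fingertips stand 8 mm ahead of it and the grasp point (between the pads) lies 11 mm behind it (manip.tip_extent is the distance from the TCP to the fingertips, in m); z points along the fingers, x is the direction in which the jaws open and shut, and the axes are right-handed (so a half turn about z gives the same grasp; the last joint's range is limited). The gripper opens to 85 mm and grips with 20 to 120 N. Pads are 22 mm wide; open, the fingers measure 114 mm over their backs; the gripper's body (76 mm by 85 mm) begins 54 mm behind the grasp point. The pads swing forward as they close: fully open they stand 13 mm farther back than shut.
Start: joints at [-1.308, 0.527, 1.433, -0, 1.181, -0.178], TCP at [0.267, -0.565, 0.239] pointing down, gripper open.
Joint ranges: [-3.08, 3.08], [-0.75, 2.2], [0.22, 2.44], [-1.43, 4.57], [0, 2.65], [-2.85, 2.85]. Speed limits (rad/s): [2.79, 2.79, 3.14, 3.14, 3.14, 3.14].

## Interface

Orientations are given as a unit quaternion [x, y, z, w].
In Python, from station import manip gives the robot as it stands.
- The arm moves only by the tool move_arm, never from a script. Its argument "deltas" is a list that holds one entry, the list of rows, each a list of 4 numbers: the shift along the tool's x, y, z in m, then the turn about the tool's z in degrees. A call has 1 to 20 rows; each row is the pose to reach, as a shift and turn from the pose measured when the call began, along the tool's axes at that moment; what a row does not reach only later rows make up. A row lasts 1/12 s, in which the tool goes at most 41.7 mm and 7.16 degrees, less where a joint would pass 70% of its speed; a pose out of reach is approached as far as the arm can. A call with a gripper value outside its range is refused whole. "gripper" is the opening, from 0 (shut) to 1 (fully open), set as the call begins (left out, the last holds). The fingers move at their own pace and stop on an object; "squeeze" is the grip in N (left out, the last holds). Time passes only in rows, so rows that repeat a pose let the fingers close. It gives the time, the measured TCP pose, the force and the opening at its end, in the units of the state.
- manip.sense(): the state, without advancing time (a new reading comes with each control period).
- manip.snapshot(name): name is "side" or "top" or "wrist"; returns a dict with "img" (384x512x3 uint8, red, green, blue), "vertical_fov" (degrees; the focal length in pixels is half the picture's height over the tangent of half this angle, whatever the lens; pixels are square), "cx", "cy" (the principal point, pixels), "D" ([k1, k2, p1, p2, k3] as OpenCV has them; the pictures are not rectified), "origin" and "orientation" of the camera in the world. Camera axes: x right, y down, z forward; pixel columns grow to the right and rows downward; lengths in m; the calibration is good to about 2 mm. A picture is of the moment at which its call begins. There is no depth.
- manip.sign_off(): hands the job in, once; it reports no verdict.
The state is a dict: "t": time; "q": joint angles; "qd": joint speeds; "tau": joint torques, N m; "tcp_pos": TCP position; "tool_rot": TCP orientation; "force": force on the tool from outside, world axes, zero at the start; "ft_torque": the same for the moment, N m; "finger_gap": opening from 0.0 (shut) to 1.0 (fully open).
Only numpy, scipy, OpenCV 4.12 (cv2) and the standard library are available. Lean on these libraries where they do the work, as an engineer would, in place of code of your own. Each camera call takes 0.05 s, during which the arm holds its last target.

## Task

Take the loose blue tube holder from the bench and mount it on the aluminium rail of the slanted stand, in the free place between the yellow marks: hook its white lip under the rail's upper edge first, then tilt it down until the orange foot clip snaps under the lower edge and the holder sits flush on the rail. Work gently, by feel: never push the holder hard against the rail or the stand. Let go of it, and leave the dishes, the bottle and the tube rack where they are.

Things in the scene. Friction and masses are not known exactly. Their poses are not given: they have to be found in the camera images.
- deck: White sloping panel (180 x 280 mm) of the stand; does not move. Origin: on its surface, middle of the free place. Axes: z normal to the panel, x straight up the slope (20 degrees, rising away from the robot), y along the rail. Yellow stripes at y +-23 mm mark the free place. The holder is home with its centre 45 mm above the panel, 12 mm up the slope from the rail's true middle, hook up the slope.
- rail_nominal (a point): Nominal middle of the aluminium rail's top, 32 mm above the panel; axes as the deck's. Flat strip along y, 50 mm wide, 4 mm thick, on a web 22 mm wide: both edges (nominal x +-25 mm) overhang 14 mm, 28 mm clear below. The rail is clamped in slots: its real place is up to 4 mm up or down the slope (x) from this point, not measured: find its edge by touch. It does not give.
- neighbours (a point): Point over the middle of the free place at the height of the tops of the two holders already on the rail (72 mm above the panel); axes as the deck's. They are fixed, 34 mm wide (one white, one green), at y +-92 mm, so their near faces are 75 mm from here; red caps stand 12 mm above their tops.
- holder_center (a point): Centre of the loose blue holder's tall block, half-way up (30 mm above the bench). Axes: z up, x to the white hook, y across. 165 to 220 g. From here, mm: tall block x -23 to +23, y +-18, z -13 to +30 (grasp across y); low step x -59 to -23, z -13 to +2, guard down to z -30 at its end. The underside z -13 lies on the rail when home. Tilted 30 degrees, clip end up, the clip clears the rail.
- holder_hook (a point): Upper corner of the white hook tooth's tip: 8 mm in +x and 21 mm below the holder's centre; axes as the holder's. The rigid hook hangs from the +x end: wall with inner face 5 mm further in +x (outer 12 mm), reaching 30 mm below the centre; tooth 3 mm thick, pointing to -x. The slot between tooth and block is 8 mm high, for the 4 mm rail edge; it fits tilted up to 32 degrees.
- holder_nose (a point): Tip of the orange spring clip's nose (30 mm wide): 33 mm in -x and 18 mm below the holder's centre; axes as the holder's. From it a ramp falls 5 mm outwards (-x) and 8 mm down, which rides over the rail's lower edge. Snapped in, the nose lies about 1 mm under the rail's edge strip.
- holder_pad (a point): Middle of the orange press pad (22 x 32 mm) on the low step above the clip: 41 mm in -x from the holder's centre and 2 mm above it, 18 mm from the tall block's wall; axes as the holder's. With the hook in place, a push of about 10 N here towards the panel snaps the clip in.
- clip (a joint): Slide of the orange clip, m: 0 at rest (also when snapped in), up to 0.0065 as it is pushed outwards against its spring (about 5 N at rest, 11 N at 5 mm). It opens about 5 mm while passing the rail's edge.
- dishes: Stack of three culture dishes on the bench, 90 mm across, 44 mm high; origin under its centre. Leave alone.
- bottle: Amber bottle, 60 mm across, 130 mm high; origin under its centre. Leave alone.
- rack: Blue rack with capped tubes, 70 x 150 mm, 88 mm high; origin under its centre. Leave alone.

How it is judged:
By the outcome, as a careful person would: the job done as asked, in the order asked, and still so for the second after the job is handed in, with the robot touching nothing.
It also fails if it takes over 54 s, if anything falls off the work surface, if the arm or the gripper's body presses on something with over 40 N, if the wrist force passes 120 N, or if a joint passes its speed limit or range.

## Working session

There is one attempt and no reset: what is moved stays moved. The work goes in short steps, Python scripts to look and compute and a tool call to move; the robot and the scene stay as the last step left them, time stands still between calls to the robot, and variables do not carry over. Pictures are saved under pics/ and viewed, and the job is handed in when it is done.

Besides the shell and the picture viewer there is one more tool, called after "Request:" as name(argument=value, ...), one argument or row to a line, values as JSON. move_arm: Moves the arm, as the interface text tells. Its arguments: {"type":"object","properties":{"deltas":{"type":"array"},"gripper":{"type":"number"},"squeeze":{"type":"number"}},"required":["deltas"]}

```bash
ls; mkdir -p pics; cat > h.py <<'E'
import numpy as np, cv2
from scipy.spatial.transform import Rotation as R
from station import manip
def snap(n,f):
    s=manip.snapshot(n); cv2.imwrite('pics/'+f,cv2.cvtColor(s['img'],cv2.COLOR_RGB2BGR))
    np.save('pics/'+f[:-4]+'.npy',{k:v for k,v in s.items()},allow_pickle=True)
    return s
def load(f): return np.load('pics/'+f+'.npy',allow_pickle=True).item()
def K(s):
    h=s['img'].shape[0]; f=h/2/np.tan(np.radians(s['vertical_fov'])/2)
    return np.array([[f,0,s['cx']],[0,f,s['cy']],[0,0,1.]])
def Rc(s):
    o=np.array(s['orientation']); return R.from_quat(o).as_matrix() if o.size==4 else o.reshape(3,3)
def ray(s,uv):
    p=cv2.undistortPoints(np.array([[uv]],float),K(s),np.array(s['D'],float))[0,0]
    d=Rc(s)@np.array([p[0],p[1],1]); return np.array(s['origin'],float),d/np.linalg.norm(d)
def onz(s,uv,z):
    o,d=ray(s,uv); return o+d*(z-o[2])/d[2]
def proj(s,P):
    P=np.atleast_2d(P).astype(float); Rw=Rc(s).T; t=-Rw@np.array(s['origin'],float)
    return cv2.projectPoints(P,cv2.Rodrigues(Rw)[0],t,K(s),np.array(s['D'],float))[0][:,0]
E
python3 - <<'E'
from h import *
for n in ['side','top','wrist']:
    s=snap(n,n+'0.png'); print(n,s['vertical_fov'],s['origin'],s['orientation'],s['D'])
print(manip.sense()); print(manip.tip_extent)
E
```

```text
pics
side 42.57863062250476 [0.26690813 1.21345575 0.87478549] [-0.1070222   0.86659464 -0.48469734  0.05126846] [-0.20496616  0.          0.          0.          0.        ]
top 43.14689723829525 [ 0.37834248 -0.0069379   1.48367495] [ 0.71053999 -0.69917163  0.063213   -0.0479173 ] [-0.21023661  0.          0.          0.          0.        ]
wrist 61.09343364715656 [ 0.33018955 -0.5358732   0.37142962] [ 0.83632633 -0.53054624 -0.07463295  0.1162277 ] [0.02858745 0.         0.         0.         0.        ]
{'t': 0.15, 'q': array([-1.30853108e+00,  5.28274601e-01,  1.43363543e+00, -1.21810004e-05,
        1.18142152e+00, -1.78530951e-01]), 'qd': array([ 5.23892524e-04, -2.83675861e-03, -1.39572786e-03,  4.06816844e-04,
       -4.50524605e-05, -4.93819576e-04]), 'tau': array([ 6.64544186e-04, -4.42744517e+01, -1.78275973e+01, -3.33648559e-04,
        5.63150345e-03, -8.25670924e-06]), 'tcp_pos': array([ 0.26652193, -0.56470886,  0.23853618]), 'tool_rot': array([ 8.44589487e-01, -5.35413712e-01, -6.43795989e-04, -5.84373304e-04]), 'force': array([0.12600839, 0.39944034, 0.2901791 ]), 'ft_torque': array([0.04307027, 0.04435801, 0.01310353]), 'finger_gap': 1.0005795045842985}
0.008
```

View pics/side0.png

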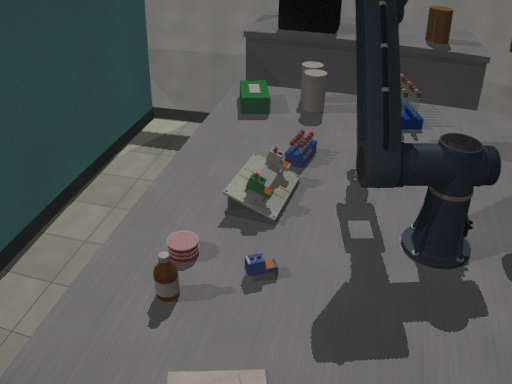

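View pics/top0.png

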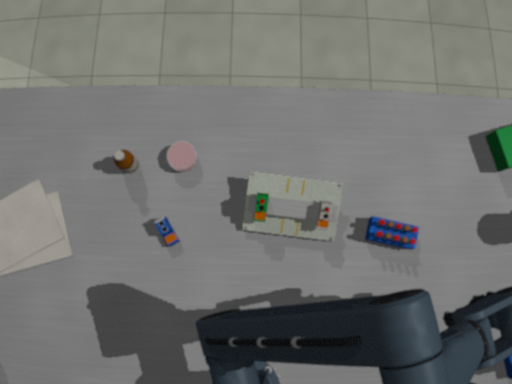

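View pics/wrist0.png

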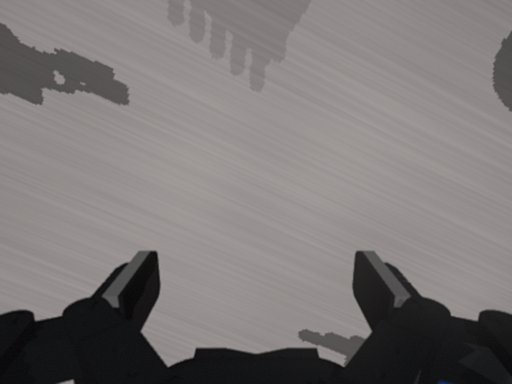

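```bash
python3 - <<'E'
import cv2
a=cv2.imread('pics/top0.png')
cv2.imwrite('pics/z1.png',cv2.resize(a[160:260,230:350],None,fx=6.6,fy=6,interpolation=cv2.INTER_CUBIC)) 
cv2.imwrite('pics/z2.png',cv2.resize(a[205:260,140:195],None,fx=10,fy=10,interpolation=cv2.INTER_CUBIC))
a=cv2.imread('pics/side0.png')
cv2.imwrite('pics/z3.png',cv2.resize(a[140:240,210:330],None,fx=6,fy=6,interpolation=cv2.INTER_CUBIC))
cv2.imwrite('pics/z4.png',cv2.resize(a[240:290,235:290],None,fx=10,fy=10,interpolation=cv2.INTER_CUBIC))
E
```

```text
(no output)
```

View pics/z1.png

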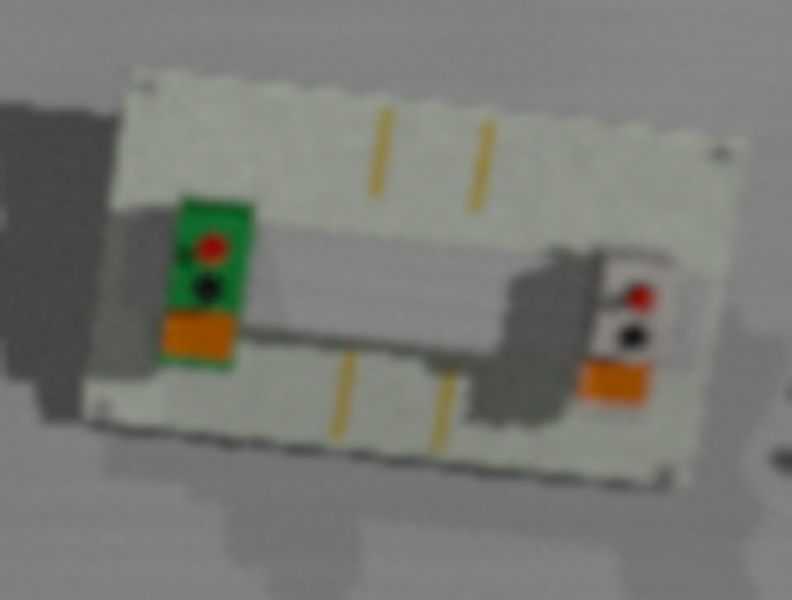

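View pics/z2.png

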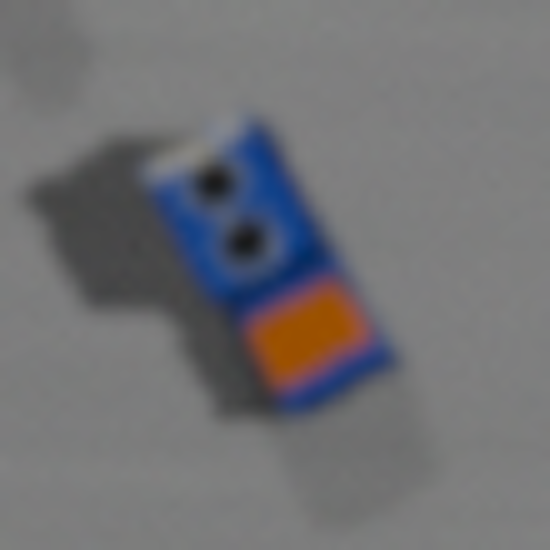

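View pics/z3.png

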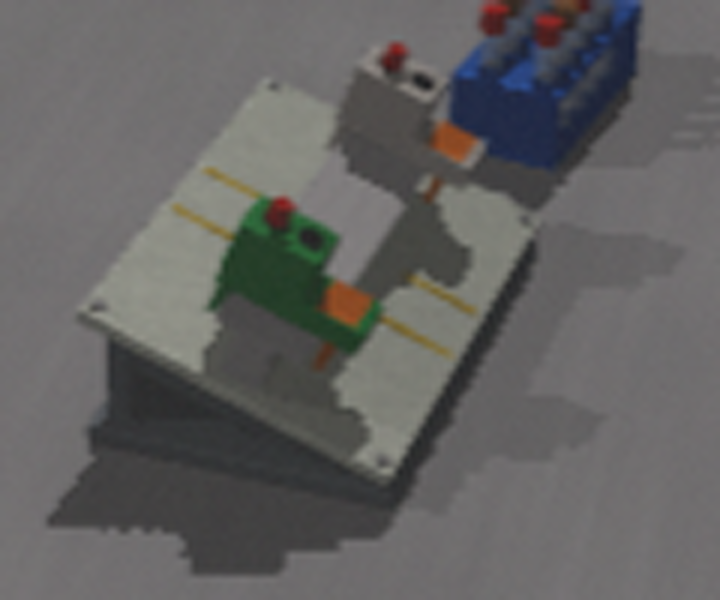

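View pics/z4.png

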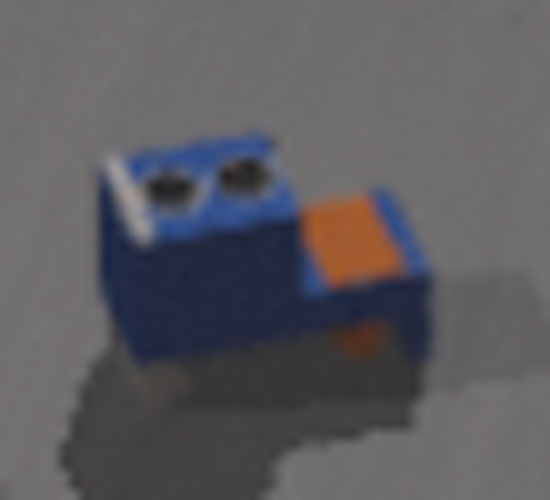

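```bash
cat > fit.py <<'E'
from h import *
from scipy.optimize import least_squares
T=load('top0');S=load('side0')
def z1(p): return [(p[0]+.5)/6.6+230-.5,(p[1]+.5)/6+160-.5]
def z3(p): return [(p[0]+.5)/6+210-.5,(p[1]+.5)/6+140-.5]
def z2(p): return [(p[0]+.5)/10+140-.5,(p[1]+.5)/10+205-.5]
def z4(p): return [(p[0]+.5)/10+235-.5,(p[1]+.5)/10+240-.5]
def pose(v,sl): return R.from_euler('z',v[3])*R.from_euler('y',-np.radians(sl))
C=np.array([[.09,.14,0],[.09,-.14,0],[-.09,-.14,0],[-.09,.14,0]])
tt=np.array([z1(p) for p in [(130,66),(747,138),(690,488),(83,422)]])
ss=np.array([z3(p) for p in [(78,313),(270,76),(540,220),(388,485)]])
def fit(C,tt,ss,v0,sl):
    def f(v):
        P=pose(v,sl).apply(C)+v[:3]
        return np.r_[(proj(T,P)-tt).ravel(),(proj(S,P)-ss).ravel()]
    r=least_squares(f,v0); return r.x,np.round(r.fun,2)
E
cat > run1.py <<'E'
from fit import *
v,r=fit(C,tt,ss,[.55,-.1,.08,0],20); print('deck',v,r)
# stripe check
P=pose(v,20)
for p in [(382,152),(482,167),(344,395),(444,412)]:
    o,d=ray(T,z1(p)); n=P.apply([0,0,1]); X=o+d*((v[:3]-o)@n)/(d@n); print(np.round(P.inv().apply(X-v[:3])*1000,1))
# rail top edges, top image, x of edges at z=32
for p in [(300,228),(500,252),(300,335),(480,354)]:
    o,d=ray(T,z1(p)); n=P.apply([0,0,1]); X=o+d*((v[:3]+.032*n-o)@n)/(d@n); print('rail',np.round(P.inv().apply(X-v[:3])*1000,1))
# holder: block top corners (x±23,y±18,z30), step end top (-59,±18,2)
H=np.array([[23,18,30],[23,-18,30],[-59,-18,2],[-59,18,2]])/1000
ht=np.array([z2(p) for p in [(143,172),(245,108),(398,357),(287,412)]])
hs=np.array([z4(p) for p in [(142,247),(104,155),(378,190),(430,270)]])
print('wrong order check')
v,r=fit(H,ht,hs,[.5,.2,.03,.5],0); print('holder',v,r, np.degrees(v[3]))
E
python3 run1.py
```

```text
deck [ 0.55246496 -0.13180125  0.04976745 -0.10999964] [ 0.02  0.6   0.41  0.62 -0.35  0.18  0.   -0.2  -0.34  0.03 -0.83  0.1
 -0.31  0.16  0.12 -0.53]
[63.7 23.2  0. ]
[ 62.  -22.3   0. ]
[-61.2  23.6   0. ]
[-64.1 -22.8  -0. ]
rail [27.7 55.8 32. ]
rail [ 27.2 -33.2  32. ]
rail [-25.2  48.8  32. ]
rail [-24.4 -31.7  32. ]
wrong order check
holder [0.48894859 0.25138886 0.02678905 0.54988202] [-0.12  0.04  0.15  0.35 -0.3  -0.12  0.46  0.41 -0.71 -0.04 -1.    0.57
  0.87 -0.49  0.27 -0.11] 31.50591924766482
```

```bash
cat >> h.py <<'E'
def yawx(q):
    a=R.from_quat(q).apply([1,0,0]); return np.degrees(np.arctan2(a[1],a[0]))
def delta(P,yaw=None):
    s=manip.sense(); Rt=R.from_quat(s['tool_rot']); d=Rt.inv().apply(np.array(P)-s['tcp_pos'])
    y=yawx(s['tool_rot']); t=0 if yaw is None else -((yaw-y+90)%180-90)
    print('t',round(s['t'],2),'tcp',np.round(s['tcp_pos'],4),'yaw',round(y,2),'zax',np.round(Rt.apply([0,0,1]),3),'F',np.round(s['force'],1),'gap',round(s['finger_gap'],3))
    print('delta mm',np.round(d*1000,1),'turn',round(t,1)); return d,t
E
python3 - <<'E'
from h import *
delta([.489,.251,.2],-58.5)
E
```

```text
t 0.15 tcp [ 0.2665 -0.5647  0.2385] yaw -64.74 zax [-0.     0.002 -1.   ] F [0.1 0.4 0.3] gap 1.001
delta mm [-642.7 -549.2   39.8] turn -6.2
```

Request:
move_arm(
  deltas=[
    [[-20,-17,0,0]],
  ],
  gripper=7,
)

```text
out of range
```

```bash
python3 - <<'E'
from h import *
delta([.489,.251,.2],-58.5)
E
```

```text
t 0.15 tcp [ 0.2665 -0.5647  0.2385] yaw -64.74 zax [-0.     0.002 -1.   ] F [0.1 0.4 0.3] gap 1.001
delta mm [-642.7 -549.2   39.8] turn -6.2
```

That call was malformed: I gave the shifts in mm and a gripper value out of range. It was refused whole and nothing moved. Here it is again in metres.

Request:
move_arm(
  deltas=[
    [[-0.016,-0.014,0,0],[-0.044,-0.038,0.002,-1],[-0.076,-0.065,0.005,-1],[-0.108,-0.092,0.007,-2],[-0.14,-0.12,0.009,-2],[-0.171,-0.146,0.011,-3],[-0.203,-0.173,0.013,-3],[-0.235,-0.2,0.015,-3],[-0.267,-0.228,0.017,-4],[-0.298,-0.255,0.019,-4],[-0.33,-0.282,0.021,-4],[-0.362,-0.309,0.023,-5],[-0.394,-0.336,0.025,-5],[-0.425,-0.363,0.027,-5],[-0.457,-0.39,0.029,-6],[-0.489,-0.418,0.031,-6],[-0.52,-0.445,0.033,-6],[-0.552,-0.472,0.035,-6],[-0.584,-0.499,0.037,-6],[-0.61,-0.521,0.039,-6]],
  ],
  gripper=1,
)

```text
t: 1.82
tcp_pos: [0.4776, 0.2121, 0.2006]
tool_rot: [0.872, -0.49, -0.001, -0.001]
force: [1.1, -0.9, 0.1]
finger_gap: 0.999
```

```bash
python3 - <<'E'
from h import *
delta([.489,.251,.2],-58.5)
E
```

```text
t 1.82 tcp [0.4776 0.2121 0.2006] yaw -58.68 zax [-0.     0.002 -1.   ] F [ 1.1 -0.9  0.1] gap 0.999
delta mm [-27.3 -29.9   0.7] turn -0.2
```

Request:
move_arm(
  deltas=[
    [[-0.018,-0.02,0,0],[-0.027,-0.03,0,0],[-0.027,-0.03,0,0]],
  ],
)

```text
t: 2.07
tcp_pos: [0.4899, 0.2533, 0.2004]
tool_rot: [0.873, -0.488, -0.0, -0.001]
force: [0.5, -0.7, 0.9]
finger_gap: 1.001
```

```bash
python3 - <<'E'
from h import *
s=snap('wrist','w1.png')
v=np.array([.489,.251,.03]); Rz=R.from_euler('z',31.5,degrees=True)
H=np.array([[23,18,30],[23,-18,30],[-23,-18,30],[-23,18,30],[-59,-18,2],[-59,18,2]])/1000
im=cv2.imread('pics/w1.png')
for p in proj(s,Rz.apply(H)+v): cv2.circle(im,tuple(int(x) for x in p),3,(0,255,255),1); print(p)
cv2.imwrite('pics/w1b.png',im)
E
```

```text
[235.60602471 165.18237881]
[277.99249539 165.17797928]
[277.04843241 216.45649505]
[236.50427141 216.45261717]
[274.71520751 241.38559933]
[238.72959229 241.37871869]
```

View pics/w1b.png

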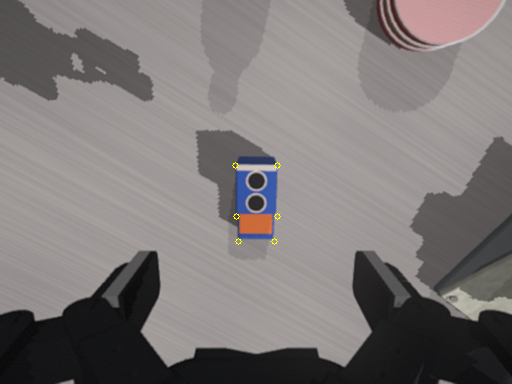

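```bash
python3 - <<'E'
from h import *
s=load('w1'); im=cv2.imread('pics/w1.png')
cv2.imwrite('pics/w1z.png',cv2.resize(im[145:255,215:300],None,fx=7,fy=5.4,interpolation=cv2.INTER_CUBIC))
v=np.array([.489,.251,.03]); Rz=R.from_euler('z',31.5,degrees=True)
for p in [[-30,16,2],[-52,16,2],[-23,18,30],[-59,18,2],[23,18,30],[23,18,-13],[25,18,30]]:
    q=proj(s,Rz.apply(np.array(p)/1000)+v)[0]; print(p,q,'zoom',(q-[215,145])*[7,5.4])
delta([.489,.251,.05])
E
```

```text
[-30, 16, 2] [240.35008092 213.86506768] zoom [177.45056641 371.87136549]
[-52, 16, 2] [240.63961456 234.85626945] zoom [179.47730191 485.22385502]
[-23, 18, 30] [236.50427141 216.45261717] zoom [150.52989988 385.8441327 ]
[-59, 18, 2] [238.72959229 241.37871869] zoom [166.10714603 520.44508093]
[23, 18, 30] [235.60602471 165.18237881] zoom [144.242173   108.98484558]
[23, 18, -13] [238.29868793 157.45766458] zoom [163.0908155   67.27138874]
[25, 18, 30] [235.5644272  162.84616247] zoom [143.95099041  96.36927732]
t 2.12 tcp [0.489  0.2514 0.2003] yaw -58.53 zax [-0.001  0.001 -1.   ] F [-0.6  0.4 -0.7] gap 1.002
delta mm [  0.6   0.3 150.3] turn 0
```

View pics/w1z.png

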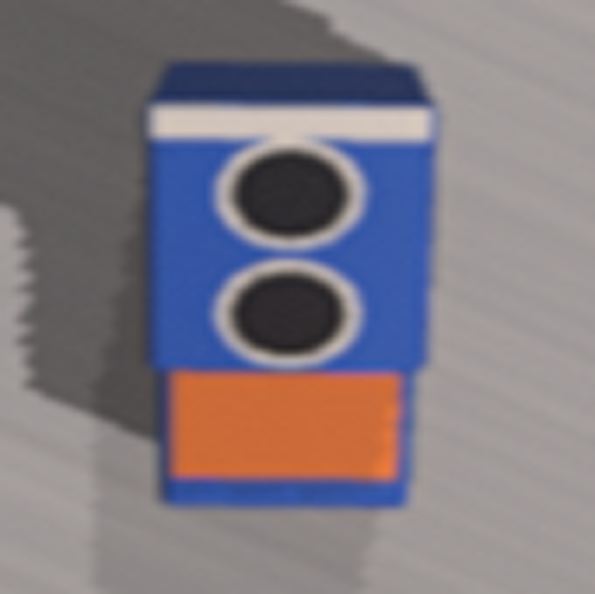

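Request:
move_arm(
  deltas=[
    [[0,-0.001,0.02,0],[0,-0.001,0.05,0],[0,-0.001,0.08,0],[0,-0.001,0.11,0],[0,-0.001,0.14,0],[0,-0.001,0.16,0],[0,-0.001,0.169,0],[0,-0.001,0.169,0]],
  ],
)

```text
t: 2.78
tcp_pos: [0.4882, 0.2502, 0.0295]
tool_rot: [0.872, -0.49, -0.002, 0.002]
force: [-0.1, 0.5, 0.1]
finger_gap: 0.999
```

```bash
python3 - <<'E'
from h import *
delta([.4903,.2518,.031])
snap('wrist','w2.png')
E
```

```text
t 2.78 tcp [0.4882 0.2502 0.0295] yaw -58.64 zax [-0.006 -0.    -1.   ] F [-0.1  0.5  0.1] gap 0.999
delta mm [-0.3 -2.7 -1.5] turn 0
```

View pics/w2.png

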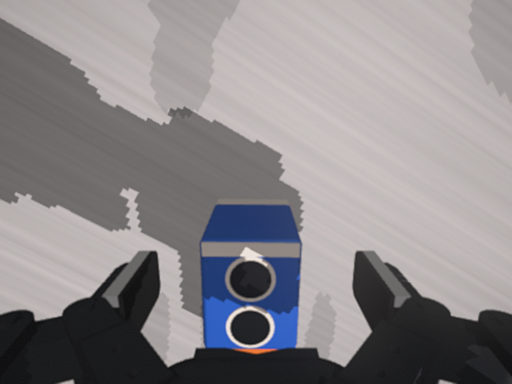

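Request:
move_arm(
  deltas=[
    [[-0.0015,-0.003,-0.001,0],[-0.0015,-0.003,-0.001,0],[-0.0015,-0.003,-0.001,0]],
  ],
)

```text
t: 3.08
tcp_pos: [0.4923, 0.2539, 0.0335]
tool_rot: [0.872, -0.489, -0.0, -0.001]
force: [-0.0, -0.3, -0.3]
finger_gap: 0.998
```

Request:
move_arm(
  deltas=[
    [[0,0,0,0],[0,0,0,0],[0,0,0,0],[0,0,0,0],[0,0,0,0],[0,0,0,0]],
  ],
  gripper=0,
  squeeze=40,
)

```text
t: 3.58
tcp_pos: [0.4924, 0.254, 0.034]
tool_rot: [0.872, -0.489, 0.0, -0.001]
force: [-0.9, 0.5, 4.7]
finger_gap: 0.413
```

```bash
python3 - <<'E'
from h import *
delta([.4903,.2518,.031])
snap('wrist','w3.png')
E
```

```text
t 3.58 tcp [0.4924 0.254  0.034 ] yaw -58.61 zax [ 0.001  0.001 -1.   ] F [-0.9  0.5  4.7] gap 0.413
delta mm [0.8 3.  3. ] turn 0
```

View pics/w3.png

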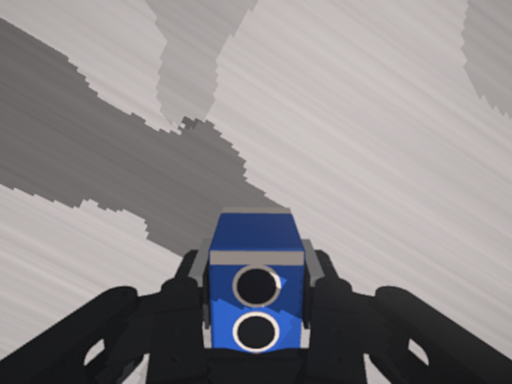

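Request:
move_arm(
  deltas=[
    [[0,0,-0.005,0],[0,0,-0.02,0],[0,0,-0.045,0],[0,0,-0.075,0],[0,0,-0.105,0],[0,0,-0.135,0],[0,0,-0.155,0],[0,0,-0.165,0],[0,0,-0.165,0]],
  ],
)

```text
t: 4.38
tcp_pos: [0.4934, 0.2542, 0.201]
tool_rot: [0.872, -0.489, 0.002, -0.002]
force: [-0.4, 0.1, -1.8]
finger_gap: 0.415
```

```bash
python3 - <<'E'
from h import *
s=snap('wrist','w4.png');snap('side','s4.png')
st=manip.sense()
im=cv2.imread('pics/w4.png')
for nm,o,yw in [('a',[-2.9,0,-4],0)]:
    hk=np.radians(yawx(st['tool_rot'])+90); Rz=R.from_euler('z',hk)
    c=st['tcp_pos']+Rz.apply(np.array(o)/1000); print(c)
    for p in [[23,18,30],[23,-18,30],[-23,-18,30],[-23,18,30],[23,18,-13],[23,-18,-13],[20,-18,30]]:
        q=proj(s,Rz.apply(np.array(p)/1000)+c)[0]; cv2.circle(im,tuple(int(round(x)) for x in q),2,(0,255,255),1)
cv2.imwrite('pics/w4b.png',cv2.resize(im[180:370,170:340],None,fx=3.5,fy=3.1))
a=cv2.imread('pics/s4.png'); 
q=proj(load('s4'),c)[0].astype(int); print(q)
cv2.imwrite('pics/s4z.png',cv2.resize(a[q[1]-40:q[1]+40,q[0]-50:q[0]+50],None,fx=7,fy=7,interpolation=cv2.INTER_CUBIC))
delta([.5,.2,.2])
E
```

```text
[0.48903302 0.25201095 0.19401993]
[255 214]
t 4.48 tcp [0.4915 0.2535 0.198 ] yaw -58.61 zax [-0.001  0.001 -1.   ] F [ 0.4 -0.5 -2.1] gap 0.414
delta mm [50.1 20.6 -2. ] turn 0
```

View pics/w4b.png

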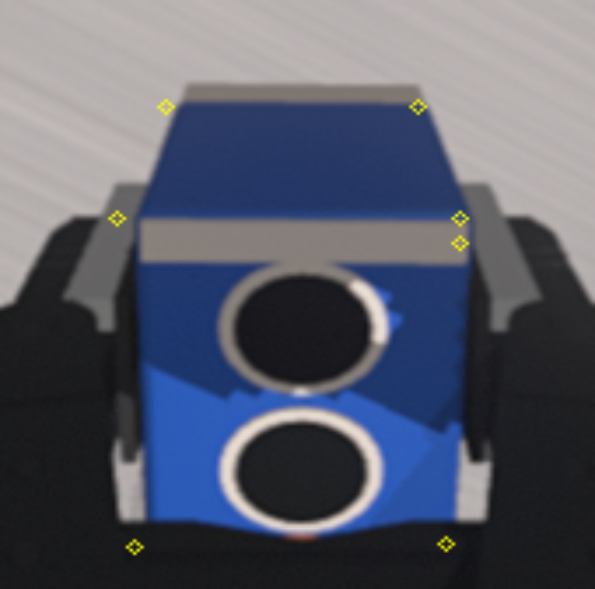

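View pics/s4z.png

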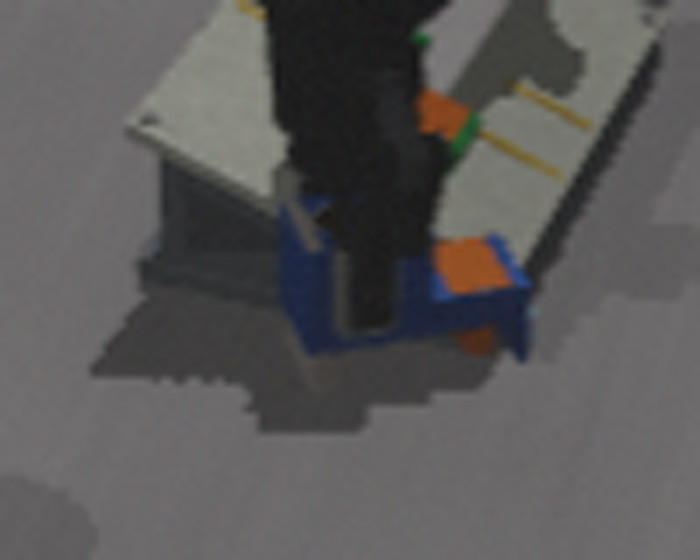

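```bash
python3 - <<'E'
from h import *
d,t=delta([.5668,-.1334,.19],-96.3)
for i in range(1,20):
    f=i/19; f=3*f*f-2*f**3; print([round(float(x)*f,3) for x in d]+[round(t*f)],end=',')
E
```

```text
t 4.48 tcp [0.4915 0.2535 0.198 ] yaw -58.61 zax [-0.001  0.001 -1.   ] F [ 0.4 -0.5 -2.1] gap 0.414
delta mm [369.5 137.2   7.6] turn 37.7
[0.003, 0.001, 0.0, 0],[0.011, 0.004, 0.0, 1],[0.025, 0.009, 0.001, 3],[0.042, 0.016, 0.001, 4],[0.063, 0.024, 0.001, 6],[0.087, 0.032, 0.002, 9],[0.114, 0.042, 0.002, 12],[0.141, 0.052, 0.003, 14],[0.17, 0.063, 0.004, 17],[0.199, 0.074, 0.004, 20],[0.228, 0.085, 0.005, 23],[0.256, 0.095, 0.005, 26],[0.282, 0.105, 0.006, 29],[0.306, 0.114, 0.006, 31],[0.327, 0.122, 0.007, 33],[0.345, 0.128, 0.007, 35],[0.358, 0.133, 0.007, 37],[0.367, 0.136, 0.008, 37],[0.37, 0.137, 0.008, 38],
```

Request:
move_arm(
  deltas=[
    [[0.003,0.001,0,0],[0.011,0.004,0,1],[0.025,0.009,0,3],[0.042,0.016,0,4],[0.063,0.024,0,6],[0.087,0.032,0,9],[0.114,0.042,0,12],[0.141,0.052,0,14],[0.17,0.063,0,17],[0.199,0.074,0,20],[0.228,0.085,0,23],[0.256,0.095,0,26],[0.282,0.105,0.002,29],[0.306,0.114,0.004,31],[0.327,0.122,0.005,33],[0.345,0.128,0.006,35],[0.358,0.133,0.007,37],[0.366,0.136,0.008,37.5],[0.3695,0.137,0.008,37.7],[0.3695,0.137,0.008,37.7]],
  ],
)

```text
t: 6.15
tcp_pos: [0.5667, -0.1336, 0.189]
tool_rot: [-0.667, 0.745, 0.001, -0.0]
force: [1.0, -0.1, -1.7]
finger_gap: 0.415
```

```bash
python3 - <<'E'
from h import *
snap('top','t5.png');snap('wrist','w5.png');s=snap('side','s5.png')
delta([.5668,-.1334,.14],-96.3)
a=cv2.imread('pics/s5.png'); cv2.imwrite('pics/s5z.png',cv2.resize(a[120:230,205:325],None,fx=6,fy=5.4,interpolation=cv2.INTER_CUBIC))
a=cv2.imread('pics/w5.png'); cv2.imwrite('pics/w5z.png',a)
E
```

```text
t 6.3 tcp [ 0.5665 -0.1321  0.1895] yaw -96.24 zax [-0.002  0.002 -1.   ] F [ 0.8  1.1 -1.3] gap 0.415
delta mm [ 1.4 -0.5 49.5] turn 0.1
```

View pics/s5z.png

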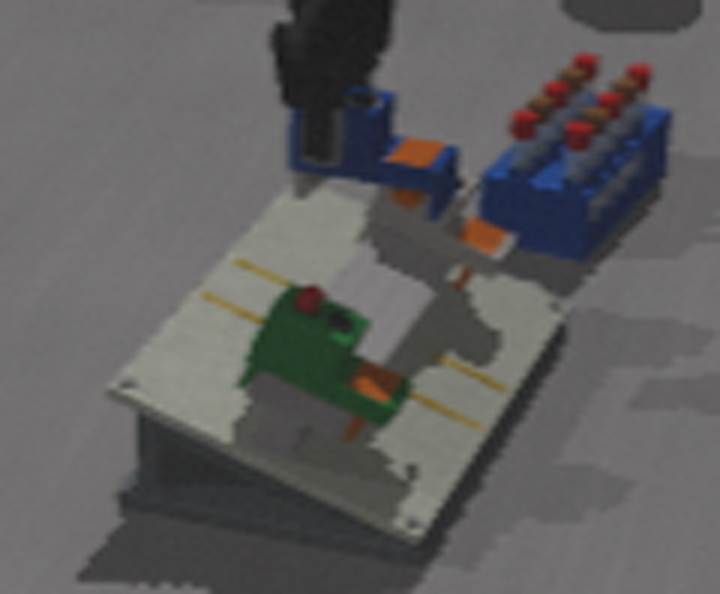

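View pics/w5.png

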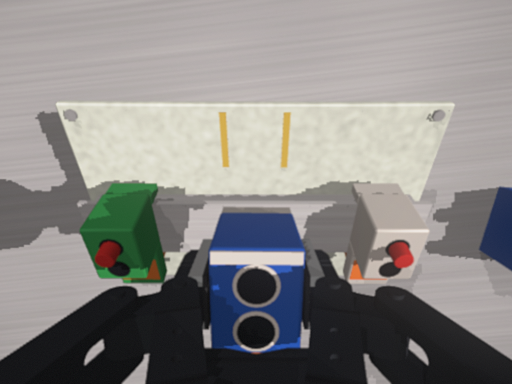

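Request:
move_arm(
  deltas=[
    [[0.001,0,0.005,0],[0.001,0,0.016,0],[0.001,0,0.03,0],[0.001,0,0.044,0],[0.001,0,0.056,0],[0.001,0,0.066,0],[0.001,0,0.072,0],[0.001,0,0.074,0],[0.001,0,0.074,0]],
  ],
)

```text
t: 7.05
tcp_pos: [0.566, -0.1327, 0.1148]
tool_rot: [-0.668, 0.744, 0.002, -0.0]
force: [0.2, 0.3, -1.4]
finger_gap: 0.418
```

```bash
python3 - <<'E'
from h import *
snap('wrist','w6.png');s=snap('side','s6.png')
delta([.5668,-.1334,.106],-96.3)
a=cv2.imread('pics/s6.png'); cv2.imwrite('pics/s6z.png',cv2.resize(a[120:230,205:325],None,fx=6,fy=5.4,interpolation=cv2.INTER_CUBIC))
E
```

```text
t 7.15 tcp [ 0.5667 -0.1331  0.1158] yaw -96.24 zax [-0.001  0.001 -1.   ] F [ 0.7 -0.2 -0.9] gap 0.409
delta mm [ 0.3 -0.1  9.8] turn 0.1
```

View pics/s6z.png

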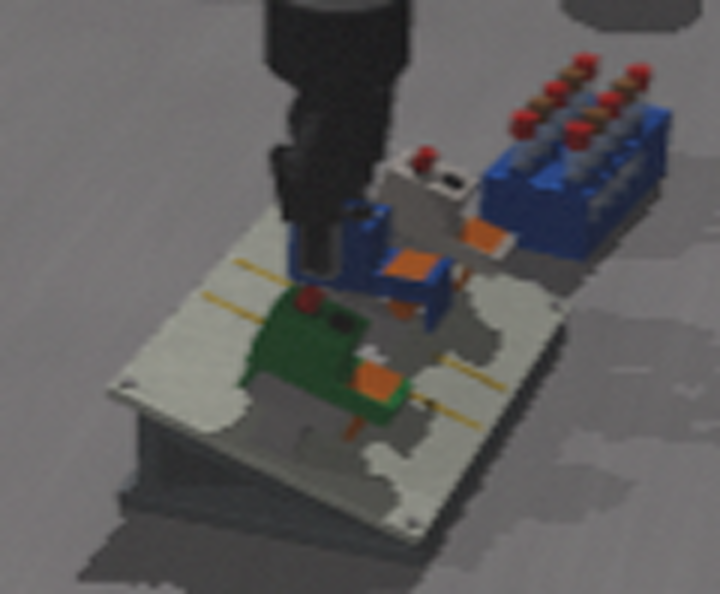

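View pics/w6.png

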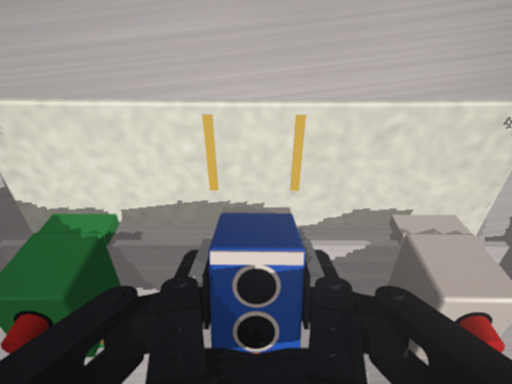

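Request:
move_arm(
  deltas=[
    [[0,0,0.002,0],[0,0,0.004,0],[0,0,0.006,0],[0,0,0.006,0]],
  ],
)

```text
t: 7.48
tcp_pos: [0.5672, -0.1333, 0.1109]
tool_rot: [-0.668, 0.745, 0.0, 0.0]
force: [-0.5, 0.4, 4.5]
finger_gap: 0.418
```

Request:
move_arm(
  deltas=[
    [[0,0,0.001,0],[0,0,0.002,0]],
  ],
)

```text
t: 7.65
tcp_pos: [0.5673, -0.1333, 0.1107]
tool_rot: [-0.668, 0.744, -0.0, 0.001]
force: [-4.5, 1.4, 17.8]
finger_gap: 0.416
```

Request:
move_arm(
  deltas=[
    [[0,0,-0.0015,0],[0,0,-0.0015,0]],
  ],
)

```text
t: 7.82
tcp_pos: [0.5678, -0.1335, 0.1127]
tool_rot: [-0.668, 0.744, -0.001, 0.001]
force: [0.7, -0.9, -2.5]
finger_gap: 0.419
```

```bash
python3 - <<'E'
from h import *
s=snap('side','s7.png')
delta([.5668,-.1334,.106],-96.3)
a=cv2.imread('pics/s7.png'); cv2.imwrite('pics/s7z.png',cv2.resize(a[140:200,240:300],None,fx=10,fy=10,interpolation=cv2.INTER_CUBIC))
# predicted: holder pose with offset zo
st=manip.sense(); u=np.array([.9939,-.1098,0])
Rz=R.from_euler('z',-6.3,degrees=True)
for zo in (-4,-9):
    c=st['tcp_pos']+Rz.apply(np.array([-2.9,0,zo])/1000)
    for p in [[-59,18,2],[-59,18,-30],[-23,18,2],[23,18,-13],[13,15,-30]]:
        q=proj(s,c+Rz.apply(np.array(p)/1000))[0]; print(zo,p,(q-[240,140]+.5)*10)
E
```

```text
t 7.87 tcp [ 0.5676 -0.1334  0.1123] yaw -96.23 zax [ 0.002 -0.    -1.   ] F [ 0.7  0.3 -1.9] gap 0.42
delta mm [0.1 0.8 6.3] turn 0.1
-4 [-59, 18, 2] [364.37873286 330.86064528]
-4 [-59, 18, -30] [360.6763399  418.58237897]
-4 [-23, 18, 2] [255.79497837 310.1750273 ]
-4 [23, 18, -13] [118.52509384 325.15762969]
-4 [13, 15, -30] [150.36406412 372.44792136]
-9 [-59, 18, 2] [363.79682888 344.68912351]
-9 [-59, 18, -30] [360.10252805 432.12249974]
-9 [-23, 18, 2] [255.39593909 323.94958719]
-9 [23, 18, -13] [118.35399656 338.72796335]
-9 [13, 15, -30] [150.14244795 385.87198364]
```

View pics/s7z.png

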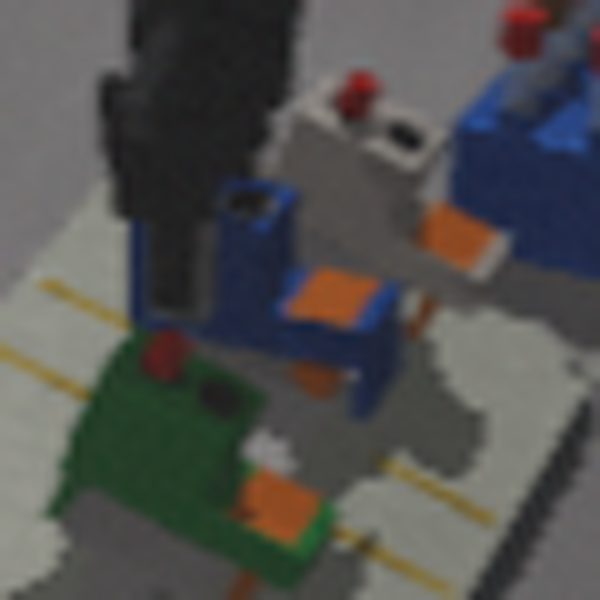

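```bash
python3 - <<'E'
import cv2
a=cv2.imread('pics/w5.png'); cv2.imwrite('pics/w5z.png',cv2.resize(a[95:285,60:260],None,fx=4,fy=3.1,interpolation=cv2.INTER_CUBIC))
a=cv2.imread('pics/w6.png'); cv2.imwrite('pics/w6z.png',cv2.resize(a[95:285,60:260],None,fx=4,fy=3.1,interpolation=cv2.INTER_CUBIC))
E
```

```text
(no output)
```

View pics/w5z.png

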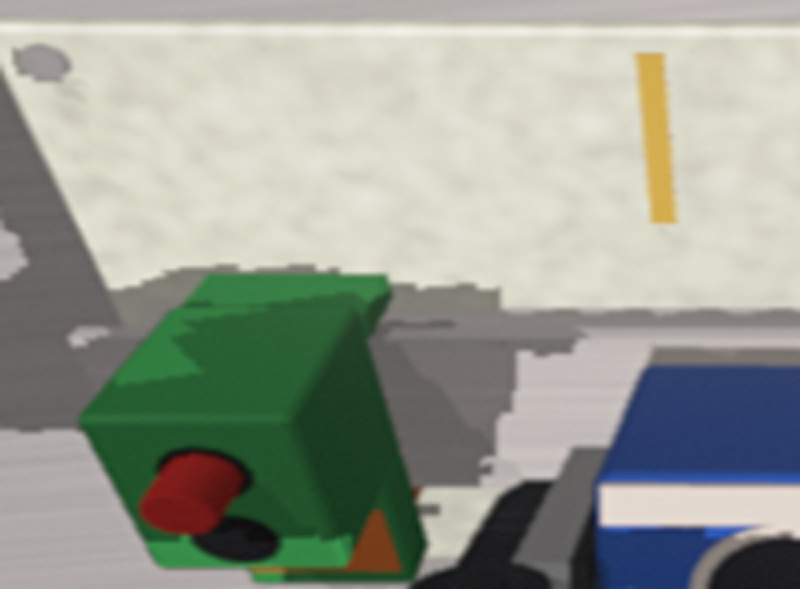

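View pics/w6z.png

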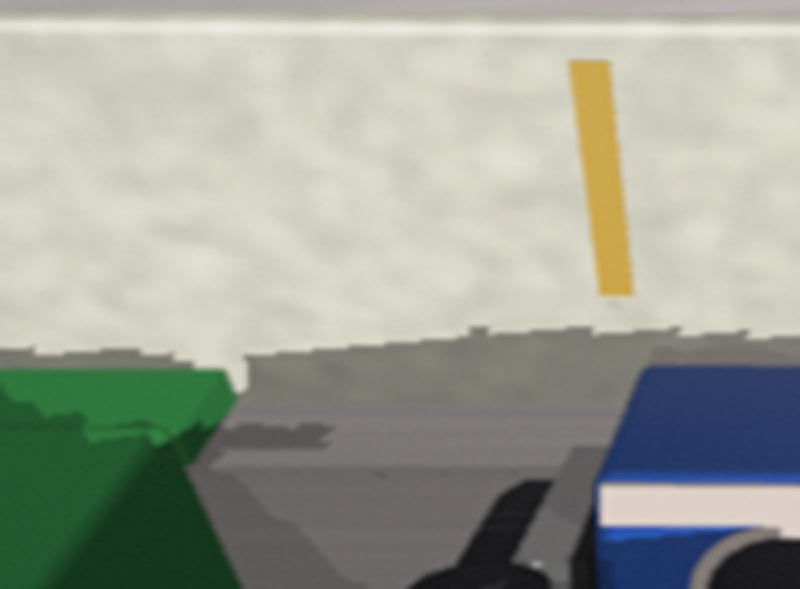

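```bash
cat > fit2.py <<'E'
from h import *
from scipy.optimize import least_squares
A=load('w5');B=load('w6')
z=lambda p:[p[0]/4+60-.4,p[1]/3.1+95-.35]
# left stripe (y=+23) centre points; right stripe by image symmetrical from full view
a=[z((650,54)),z((664,222))]; b=[z((590,61)),z((617,295))]
ar=[[288,112],[284.5,167]]; br=[[300.5,114.5],[295.5,190]]
ra=[z((550,327))[1],z((550,311))[1]]; rb=[z((400,467))[1],z((400,406))[1]]
def f(v,full=False):
    x,y,zz,yaw,s1,s2,d=v; Rd=R.from_euler('z',yaw)*R.from_euler('y',-np.radians(20)); o=np.array([x,y,zz])
    W=lambda p:Rd.apply(np.array(p))+o
    P=W([[s1,.023,0],[s2,.023,0],[s1,-.023,0],[s2,-.023,0]])
    r=[(proj(A,P)-np.array(a+ar)).ravel(),(proj(B,P)-np.array(b+br)).ravel()]
    Q=W([[.025+d,.045,.032],[.025+d,.045,.028]])
    r.append(proj(A,Q)[:,1]-ra); r.append(proj(B,Q)[:,1]-rb)
    return np.concatenate(r)
r=least_squares(f,[.5525,-.1318,.0498,-.11,.08,.045,0]); print(np.round(r.x,4),np.degrees(r.x[3])); print(np.round(r.fun,1))
E
python3 fit2.py
```

```text
[-5.0289  0.4842 -1.9887 -0.1098  6.0602  6.0156  5.983 ] -6.288235346485377
[ 0.1 -0.   0.2  0.4 -0.7 -0.  -0.3 -0.4 -0.2  0.1  0.1  0.   1.  -0.
 -0.5 -0.1 -1.6  0.3 -6.6  7.7]
```

```bash
python3 - <<'E'
import cv2,numpy as np
a=cv2.imread('pics/w6.png')
for c in (112,118,135,160,170,340,350,370):
    print(c,a[205:262,c].mean(1).round().astype(int))
a=cv2.imread('pics/w5.png')
for c in (165,190,330): print('w5',c,a[185:215,c].mean(1).round().astype(int))
E
```

```text
112 [212 213 212 213 213 213 213 206 174 119  83  76  78  76  77  75  74  72
  72  72  71  70  71  71  70  72  69  57  44  41  47  62  74  82  85  86
  86  86  87  93  98  93  89  89  90  91  90  93  92  91  91  91  91  89
  87  81  77]
118 [202 201 201 200 201 200 201 204 206 207 205 203 198 182 166 150 120  88
  79  85  95 104 113 117 120 122 123 116 100  90  85  86  87  88  97 110
 118 117 116 115 109 102  98  94  91  90  90  91  92  90  90  91  90  91
  91  93  91]
135 [208 213 207 168 130 123 124 124 125 124 124 123 122 119 119 117 118 118
 118 118 118 119 118 120 121 121 109  93  88  87  87  88  88  90  97 111
 117 119 118 116 109 103 100 101 104 104 105 105 105 104 103 104 105 104
 105 105 104]
160 [160 125 119 121 122 123 122 123 121 122 121 122 121 120 120 120 118 119
 117 118 120 121 120 120 121 122 122 122 121 120 120 121 122 120 120 120
 120 120 120 117 110 104 104 104 105 105 105 107 108 105 106 105 105 105
 106 106 106]
170 [126 120 122 122 122 123 123 124 125 124 122 123 121 121 120 119 119 116
 116 117 119 120 120 120 120 122 123 123 121 120 120 121 121 121 120 121
 1
[... 485 characters left out ...]
160 166 178 182 182 181 181 178 150 115 107 108 111 111 111
 111 111 108]
370 [207 206 200 182 176 155 129 123 124 124 124 124 123 122 122 120 121 123
 120 122 122 123 121 119 119 121 122 121 120 121 121 123 125 125 124 122
 124 136 139 127 118 114 110 108 108 108 107 108 108 108 108 110 111 110
 110 110 107]
w5 165 [221 221 205 162 128 123 124 125 126 126 126 127 130 126 111 107 118 125
 121 115 110 109 110 111 111 112 110 112 111 112]
w5 190 [218 216 214 213 213 213 210 206 201 183 165 144 130 128 129 129 128 128
 126 117 113 110 124 167 189 192 189 189 189 189]
w5 330 [130 130 129 127 129 129 129 130 130 129 128 127 127 128 127 137 158 167
 171 185 189 152 118 112 115 115 116 118 119 119]
```

```bash
sed -i 's/^ra=.*/ra=[203.5,200.0]; rb=[244.9,239.4]/; s/^    return np.conc.*/    E=W([[.09,0,0]]); r.append([proj(A,E)[0,1]-102.5,proj(B,E)[0,1]-102]); r.append([(s1-0.0825)*EX,(s2-0.0435)*EX])\n    return np.concatenate(r)/' fit2.py
sed -i 's/^r=least/EX=300\nr=least/; s/045,0\])/045,0],x_scale=[.1,.1,.1,.1,.1,.1,.01])/' fit2.py; python3 fit2.py
```

```text
[ 0.5534 -0.131   0.0555 -0.1098  0.0837  0.0392  0.0022] -6.2910703170137845
[ 0.1 -0.   0.2  0.3 -0.7 -0.  -0.3 -0.4 -0.2  0.1  0.1 -0.1  1.   0.
 -0.5 -0.2 -0.2  0.   0.   0.1  0.7 -0.3  0.3 -1.3]
```

Request:
move_arm(
  deltas=[
    [[0,0.001,0,0],[0,0.002,0,0],[0,0.003,0,0],[0,0.004,0,0],[0,0.004,0,0]],
  ],
)

```text
t: 8.28
tcp_pos: [0.5631, -0.1328, 0.112]
tool_rot: [-0.668, 0.745, -0.0, 0.001]
force: [-0.2, 0.8, -2.3]
finger_gap: 0.416
```

```bash
python3 - <<'E'
from h import *
delta([.5676-.007,-.1334+.001,.112],-96.3)
E
```

```text
t 8.28 tcp [ 0.5631 -0.1328  0.112 ] yaw -96.24 zax [ 0.001  0.    -1.   ] F [-0.2  0.8 -2.3] gap 0.416
delta mm [-0.2  2.5 -0. ] turn 0.1
```

Request:
move_arm(
  deltas=[
    [[0,0.001,0,0],[0,0.002,0,0],[0,0.002,0,0]],
  ],
)

```text
t: 8.53
tcp_pos: [0.5608, -0.1325, 0.1119]
tool_rot: [-0.668, 0.745, -0.0, 0.0]
force: [-0.1, 0.3, -2.4]
finger_gap: 0.414
```

Request:
move_arm(
  deltas=[
    [[0,0.001,0,0],[0,0.001,0,0]],
  ],
)

```text
t: 8.7
tcp_pos: [0.5596, -0.1323, 0.1119]
tool_rot: [-0.668, 0.745, 0.0, 0.0]
force: [0.7, -0.2, -2.0]
finger_gap: 0.415
```

Request:
move_arm(
  deltas=[
    [[0,0.001,0,0],[0,0.001,0,0]],
  ],
)

```text
t: 8.87
tcp_pos: [0.5583, -0.1321, 0.1119]
tool_rot: [-0.668, 0.745, 0.0, 0.0]
force: [0.6, 0.1, -1.8]
finger_gap: 0.418
```

Request:
move_arm(
  deltas=[
    [[0,0.001,0,0],[0,0.001,0,0]],
  ],
)

```text
t: 9.03
tcp_pos: [0.5577, -0.1321, 0.112]
tool_rot: [-0.668, 0.745, -0.0, 0.001]
force: [1.7, -0.3, -2.1]
finger_gap: 0.415
```

Request:
move_arm(
  deltas=[
    [[0,0.001,0,0],[0,0.001,0,0]],
  ],
)

```text
t: 9.2
tcp_pos: [0.5575, -0.1322, 0.1121]
tool_rot: [-0.667, 0.745, -0.001, 0.001]
force: [2.5, 0.1, -3.2]
finger_gap: 0.417
```

Request:
move_arm(
  deltas=[
    [[0,0.0005,-0.001,0],[0,0.0005,-0.002,0]],
  ],
)

```text
t: 9.37
tcp_pos: [0.5574, -0.1323, 0.1139]
tool_rot: [-0.667, 0.745, -0.002, 0.001]
force: [3.2, -0.4, -14.4]
finger_gap: 0.415
```

```bash
python3 - <<'E'
from h import *
delta([.5576,-.1322,.112],-96.3)
s=snap('side','s8.png');snap('wrist','w8.png')
a=cv2.imread('pics/s8.png'); cv2.imwrite('pics/s8z.png',cv2.resize(a[140:200,240:300],None,fx=10,fy=10,interpolation=cv2.INTER_CUBIC))
E
```

```text
t 9.37 tcp [ 0.5574 -0.1323  0.1139] yaw -96.26 zax [ 0.004 -0.    -1.   ] F [  3.2  -0.4 -14.4] gap 0.415
delta mm [-0.1 -0.2  1.9] turn 0.0
```

View pics/s8z.png

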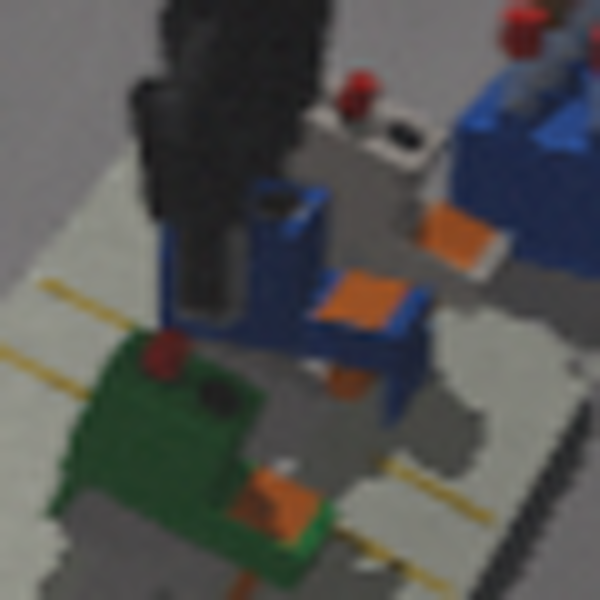

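View pics/w8.png

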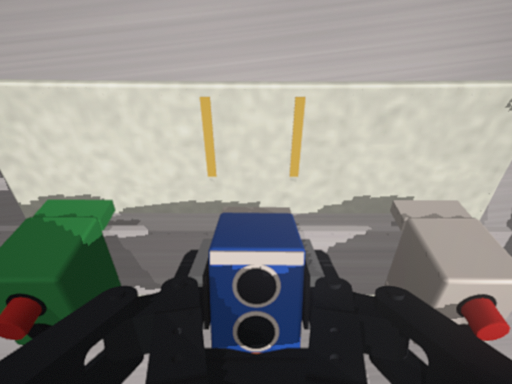

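Request:
move_arm(
  deltas=[
    [[0,0,0.001,0],[0,0,0.002,0],[0,0,0.002,0]],
  ],
  gripper=0,
  squeeze=20,
)

```text
t: 9.72
tcp_pos: [0.5576, -0.1325, 0.1121]
tool_rot: [-0.667, 0.745, -0.002, 0.001]
force: [1.8, 0.0, -2.2]
finger_gap: 0.418
```

Request:
move_arm(
  deltas=[
    [[0,0,0,0],[0,0,0,0],[0,0,0,0],[0,0,0,0]],
  ],
  gripper=0.46,
)

```text
t: 10.05
tcp_pos: [0.5571, -0.1323, 0.1121]
tool_rot: [-0.668, 0.745, -0.001, 0.001]
force: [-0.1, 0.1, -0.7]
finger_gap: 0.456
```

```bash
python3 - <<'E'
from h import *
delta([.5576,-.1322,.112],-96.3)
s=snap('side','s9.png');snap('wrist','w9.png')
a=cv2.imread('pics/s9.png'); cv2.imwrite('pics/s9z.png',cv2.resize(a[140:200,240:300],None,fx=10,fy=10,interpolation=cv2.INTER_CUBIC))
E
```

```text
t 10.05 tcp [ 0.5571 -0.1323  0.1121] yaw -96.25 zax [ 0.004 -0.    -1.   ] F [-0.1  0.1 -0.7] gap 0.456
delta mm [-0.1 -0.5  0.1] turn 0.1
```

View pics/s9z.png

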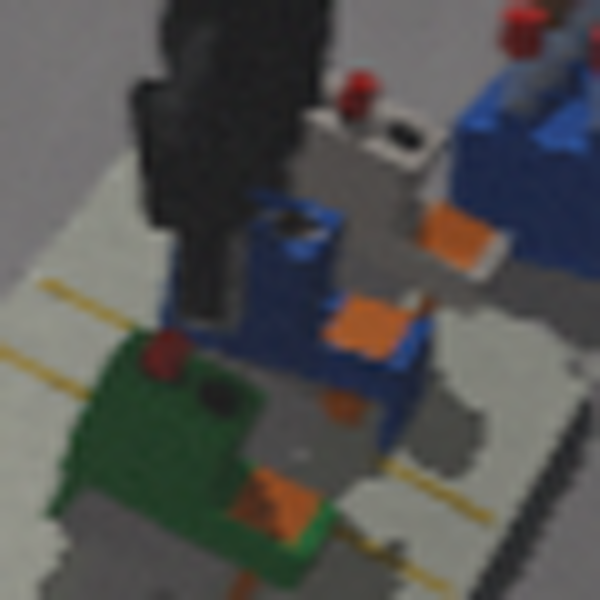

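View pics/w9.png

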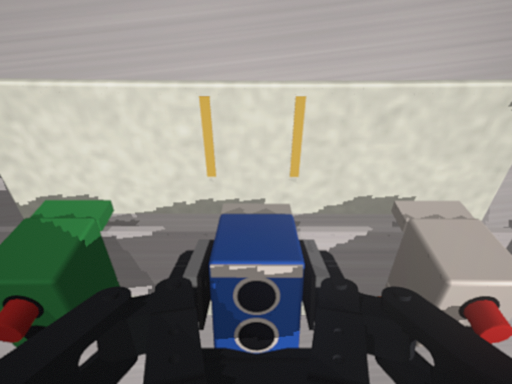

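Request:
move_arm(
  deltas=[
    [[0,0,0,0],[0,0,0,0],[0,0,-0.005,0],[0,0,-0.02,0],[0,0,-0.04,0],[0,0,-0.055,0],[0,0,-0.06,0],[0,0,-0.06,0]],
  ],
  gripper=0.62,
)

```text
t: 10.82
tcp_pos: [0.558, -0.1327, 0.1738]
tool_rot: [-0.668, 0.745, -0.003, 0.002]
force: [0.5, 0.8, -0.1]
finger_gap: 0.619
```

```bash
python3 - <<'E'
from h import *
delta([.5018,-.1262,.16],-96.3)
s=snap('side','s10.png');snap('wrist','w10.png')
a=cv2.imread('pics/s10.png'); cv2.imwrite('pics/s10z.png',cv2.resize(a[140:200,240:300],None,fx=10,fy=10,interpolation=cv2.INTER_CUBIC))
E
```

```text
t 10.82 tcp [ 0.558  -0.1327  0.1738] yaw -96.25 zax [ 0.007 -0.002 -1.   ] F [ 0.5  0.8 -0.1] gap 0.619
delta mm [-0.4 56.7 13.4] turn 0.1
```

View pics/s10z.png

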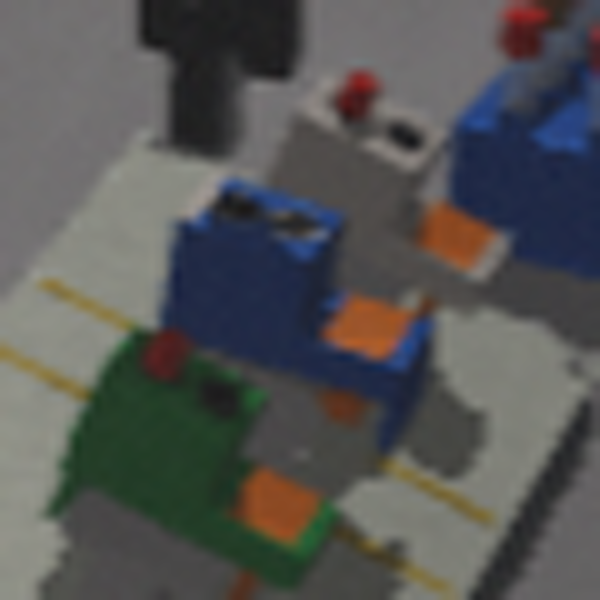

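View pics/w10.png

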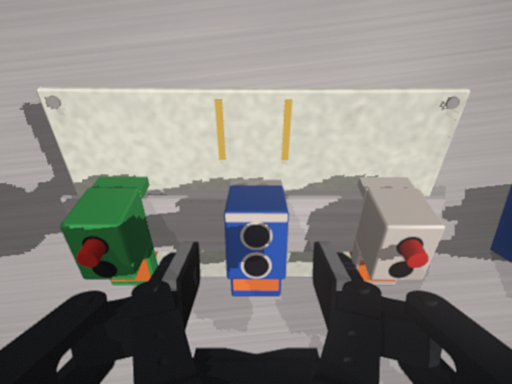

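Request:
move_arm(
  deltas=[
    [[0,0.006,0,0],[0,0.02,0,0],[0,0.037,0,0],[0,0.05,0,0],[0,0.056,0,0],[0,0.0567,0,0],[0,0.0567,0,0],[0,0.0567,0,0]],
  ],
  gripper=0,
)

```text
t: 11.58
tcp_pos: [0.5011, -0.1264, 0.1716]
tool_rot: [-0.667, 0.745, -0.002, 0.001]
force: [0.6, 0.3, -0.0]
finger_gap: -0.001
```

```bash
python3 - <<'E'
from h import *
delta([.5018,-.1262,.12],-96.3)
snap('wrist','w11.png')
E
```

```text
t 11.58 tcp [ 0.5011 -0.1264  0.1716] yaw -96.26 zax [ 0.004 -0.001 -1.   ] F [ 0.6  0.3 -0. ] gap -0.001
delta mm [-0.2 -0.4 51.6] turn 0.0
```

View pics/w11.png

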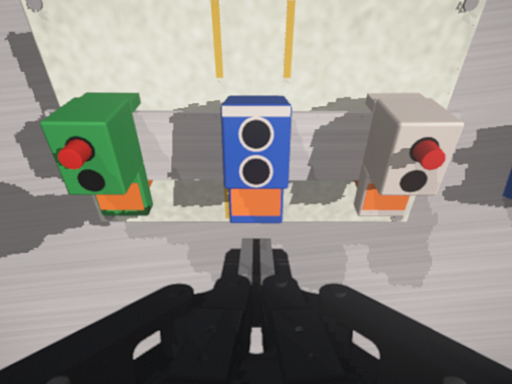

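Fingers are shut and behind the block, over the orange pad (centre about (256,203)), and the holder sits between the neighbours. Going down to about 15 mm above the pad.

Request:
move_arm(
  deltas=[
    [[0,0,0.006,0],[0,0,0.02,0],[0,0,0.036,0],[0,0,0.047,0],[0,0,0.051,0],[0,0,0.051,0],[0,0,0.051,0]],
  ],
)

```text
t: 12.22
tcp_pos: [0.5018, -0.1265, 0.1204]
tool_rot: [-0.668, 0.745, -0.002, 0.001]
force: [0.8, 0.5, -0.5]
finger_gap: -0.0
```

```bash
python3 - <<'E'
from h import *
delta([.5018,-.1262,.1],-96.3)
s=snap('side','s12.png');snap('wrist','w12.png')
a=cv2.imread('pics/s12.png'); cv2.imwrite('pics/s12z.png',cv2.resize(a[140:200,240:300],None,fx=10,fy=10,interpolation=cv2.INTER_CUBIC))
E
```

```text
t 12.22 tcp [ 0.5018 -0.1265  0.1204] yaw -96.25 zax [ 0.004 -0.001 -1.   ] F [ 0.8  0.5 -0.5] gap -0.0
delta mm [-0.3  0.2 20.4] turn 0.1
```

View pics/s12z.png

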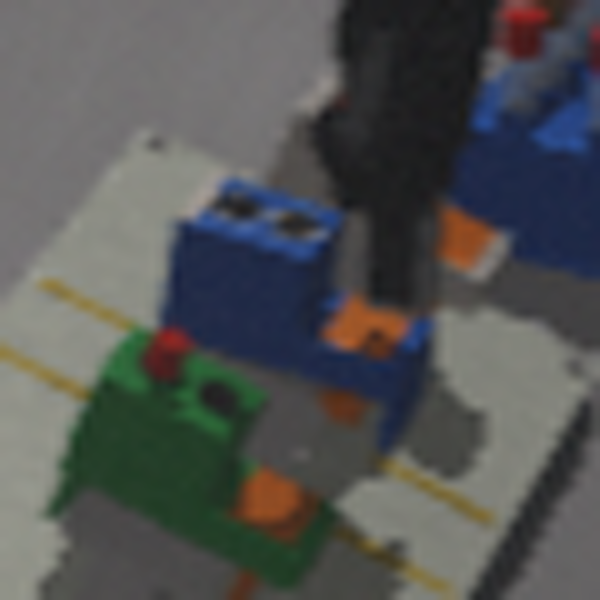

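View pics/w12.png

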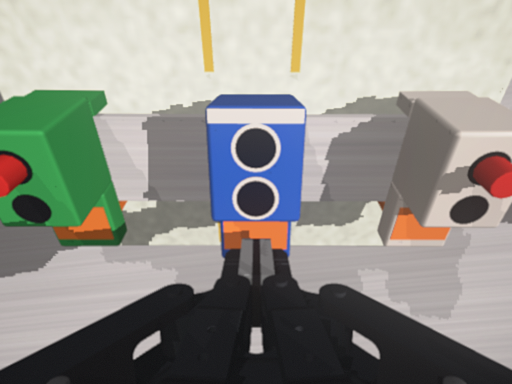

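Request:
move_arm(
  deltas=[
    [[0,0,0.003,0],[0,0,0.006,0],[0,0,0.009,0],[0,0,0.01,0]],
  ],
)

```text
t: 12.65
tcp_pos: [0.502, -0.1266, 0.1108]
tool_rot: [-0.668, 0.745, -0.002, 0.002]
force: [-0.1, 0.2, 0.2]
finger_gap: -0.0
```

Request:
move_arm(
  deltas=[
    [[0,0,0.001,0],[0,0,0.002,0]],
  ],
)

```text
t: 12.82
tcp_pos: [0.5018, -0.1266, 0.109]
tool_rot: [-0.668, 0.745, -0.002, 0.001]
force: [-2.5, 0.1, 6.1]
finger_gap: 0.0
```

Request:
move_arm(
  deltas=[
    [[0,0,0.001,0],[0,0,0.002,0]],
  ],
)

```text
t: 12.98
tcp_pos: [0.5016, -0.1266, 0.1075]
tool_rot: [-0.668, 0.744, -0.002, 0.001]
force: [-1.6, 0.2, 7.2]
finger_gap: -0.001
```

Request:
move_arm(
  deltas=[
    [[0,0,0.001,0],[0,0,0.002,0]],
  ],
)

```text
t: 13.15
tcp_pos: [0.5014, -0.1266, 0.1063]
tool_rot: [-0.668, 0.744, -0.002, 0.001]
force: [-2.2, 0.6, 7.5]
finger_gap: -0.0
```

Request:
move_arm(
  deltas=[
    [[0,0,0.001,0],[0,0,0.0015,0]],
  ],
)

```text
t: 13.32
tcp_pos: [0.5013, -0.1266, 0.1056]
tool_rot: [-0.668, 0.744, -0.002, 0.001]
force: [-2.4, 0.1, 7.3]
finger_gap: 0.002
```

Request:
move_arm(
  deltas=[
    [[0,0,0.001,0],[0,0,0.0015,0]],
  ],
)

```text
t: 13.48
tcp_pos: [0.5012, -0.1266, 0.1051]
tool_rot: [-0.668, 0.744, -0.002, 0.001]
force: [-2.9, -0.2, 8.4]
finger_gap: -0.003
```

Request:
move_arm(
  deltas=[
    [[0,0,0.001,0],[0,0,0.002,0]],
  ],
)

```text
t: 13.65
tcp_pos: [0.5012, -0.1266, 0.1041]
tool_rot: [-0.668, 0.744, -0.003, 0.001]
force: [1.0, -0.3, 0.3]
finger_gap: -0.002
```

Request:
move_arm(
  deltas=[
    [[0,0,0.001,0],[0,0,0.002,0]],
  ],
)

```text
t: 13.82
tcp_pos: [0.5013, -0.1267, 0.1022]
tool_rot: [-0.668, 0.744, -0.003, 0.001]
force: [0.2, -0.8, 0.6]
finger_gap: 0.005
```

Request:
move_arm(
  deltas=[
    [[0,0,0.001,0],[0,0,0.002,0]],
  ],
)

```text
t: 13.98
tcp_pos: [0.5013, -0.1267, 0.1]
tool_rot: [-0.668, 0.744, -0.003, 0.001]
force: [-0.4, 0.9, 0.3]
finger_gap: 0.007
```

```bash
python3 - <<'E'
from h import *
delta([.5018,-.1262,.1],-96.3)
s=snap('side','s13.png');snap('wrist','w13.png')
a=cv2.imread('pics/s13.png'); cv2.imwrite('pics/s13z.png',cv2.resize(a[140:200,240:300],None,fx=10,fy=10,interpolation=cv2.INTER_CUBIC))
E
```

```text
t 13.98 tcp [ 0.5013 -0.1267  0.1   ] yaw -96.19 zax [ 0.006 -0.002 -1.   ] F [-0.4  0.9  0.3] gap 0.007
delta mm [-0.5 -0.4 -0. ] turn 0.1
```

View pics/s13z.png

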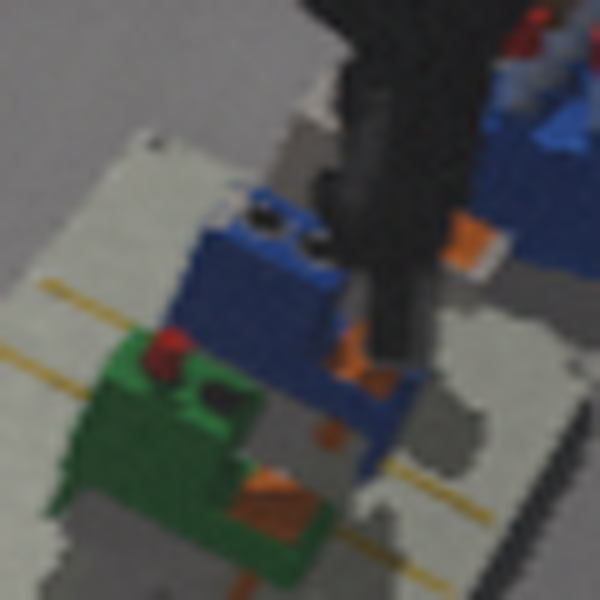

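View pics/w13.png

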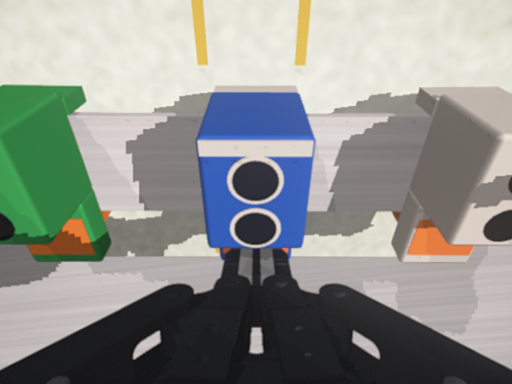

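Request:
move_arm(
  deltas=[
    [[0,0,0.001,0],[0,0,0.0015,0]],
  ],
)

```text
t: 14.25
tcp_pos: [0.5011, -0.1266, 0.0981]
tool_rot: [-0.668, 0.744, -0.002, 0.001]
force: [-0.4, -0.7, 0.0]
finger_gap: 0.001
```

Request:
move_arm(
  deltas=[
    [[0,0,0.001,0],[0,0,0.0015,0]],
  ],
)

```text
t: 14.42
tcp_pos: [0.5007, -0.1265, 0.0966]
tool_rot: [-0.668, 0.744, -0.002, 0.001]
force: [-2.5, 0.2, 6.0]
finger_gap: 0.002
```

Request:
move_arm(
  deltas=[
    [[0,0,0.0005,0],[0,0,0.0008,0]],
  ],
)

```text
t: 14.58
tcp_pos: [0.5003, -0.1265, 0.0961]
tool_rot: [-0.668, 0.744, -0.002, 0.001]
force: [-3.5, 0.3, 7.1]
finger_gap: 0.004
```

Request:
move_arm(
  deltas=[
    [[0,0,-0.003,0],[0,0,-0.012,0],[0,0,-0.03,0],[0,0,-0.055,0],[0,0,-0.085,0],[0,0,-0.11,0],[0,0,-0.12,0],[0,0,-0.12,0]],
  ],
)

```text
t: 15.25
tcp_pos: [0.5017, -0.127, 0.219]
tool_rot: [-0.668, 0.744, -0.005, 0.002]
force: [0.8, -0.0, -0.5]
finger_gap: -0.001
```

```bash
python3 - <<'E'
from h import *
delta([.5018,-.1262,.1],-96.3)
s=snap('side','s14.png');snap('wrist','w14.png');snap('top','t14.png')
a=cv2.imread('pics/s14.png'); cv2.imwrite('pics/s14z.png',cv2.resize(a[140:200,240:300],None,fx=10,fy=10,interpolation=cv2.INTER_CUBIC))
E
```

```text
t 15.25 tcp [ 0.5017 -0.127   0.219 ] yaw -96.15 zax [ 0.01  -0.005 -1.   ] F [ 0.8 -0.  -0.5] gap -0.001
delta mm [ -1.3   1.2 119. ] turn 0.1
```

View pics/s14z.png

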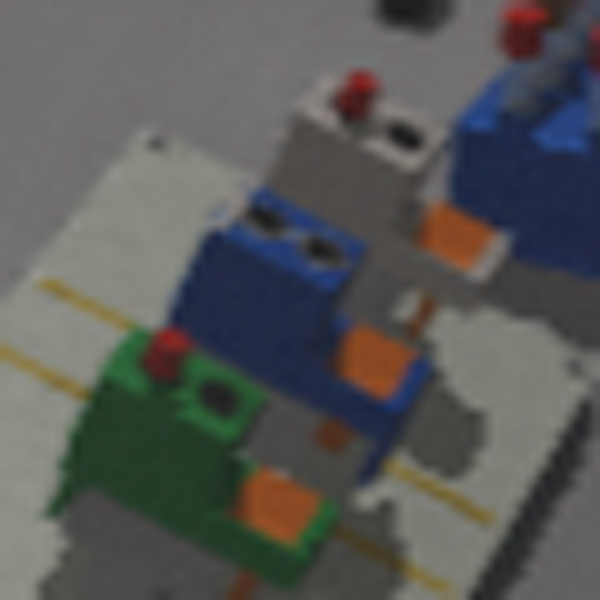

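View pics/w14.png

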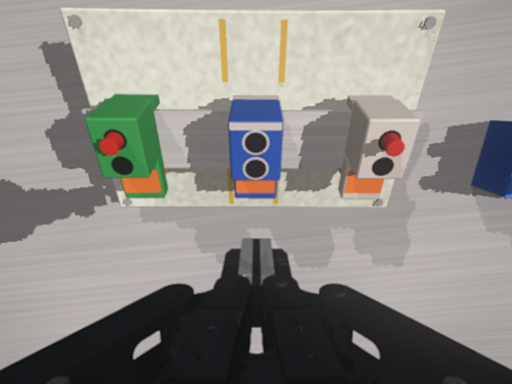

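View pics/t14.png

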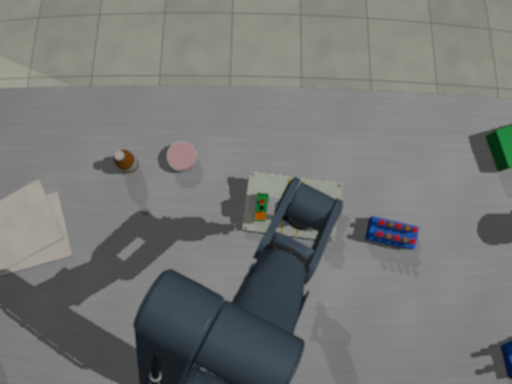

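```bash
python3 - <<'E'
from h import *
s=load('s14'); w=load('w14')
for nm,sn in (('s14',s),('w14',w)):
    im=cv2.imread('pics/%s.png'%nm); f=10 if nm=='s14' else 1
    x0,y0,x1,y1=(240,140,300,200) if nm=='s14' else (200,70,320,220)
    f=10 if nm=='s14' else 5
    big=cv2.resize(im[y0:y1,x0:x1],None,fx=f,fy=f/ (1 if f==10 else 1.25),interpolation=cv2.INTER_CUBIC); fy=f/(1 if f==10 else 1.25)
    for tilt,col in ((0,(0,255,255)),(7,(0,0,255))):
        Rd=R.from_euler('z',-6.3,degrees=True)*R.from_euler('y',-20,degrees=True)
        Rt=R.from_euler('y',tilt,degrees=True); o=np.array([.5525,-.1315,.0515])
        piv=np.array([13,0,-13])
        P=np.array([[23,18,30],[23,-18,30],[-23,-18,30],[-23,18,30],[-59,18,2],[-59,-18,2],[-59,18,-30]])
        D=Rt.apply(P-piv)+piv+[13.4,0,45]
        for q in proj(sn,Rd.apply(D/1000)+o): cv2.circle(big,(int((q[0]-x0+.5)*f),int((q[1]-y0+.5)*fy)),5,col,2)
    cv2.imwrite('pics/%so.png'%nm,big)
E
```

```text
(no output)
```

View pics/s14o.png

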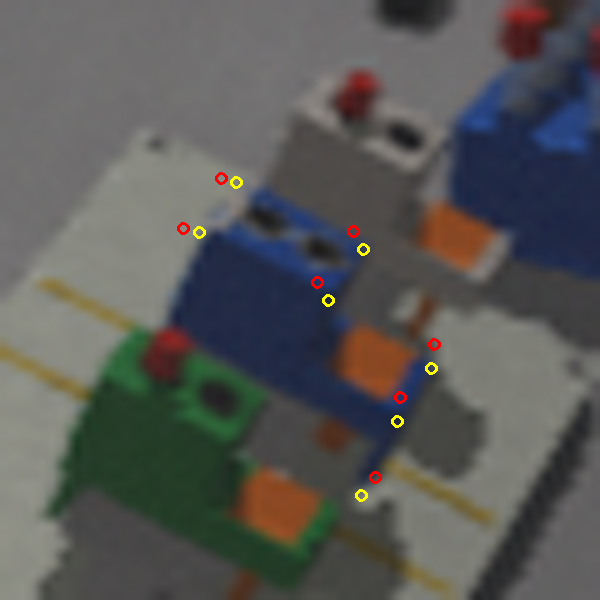

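View pics/w14o.png

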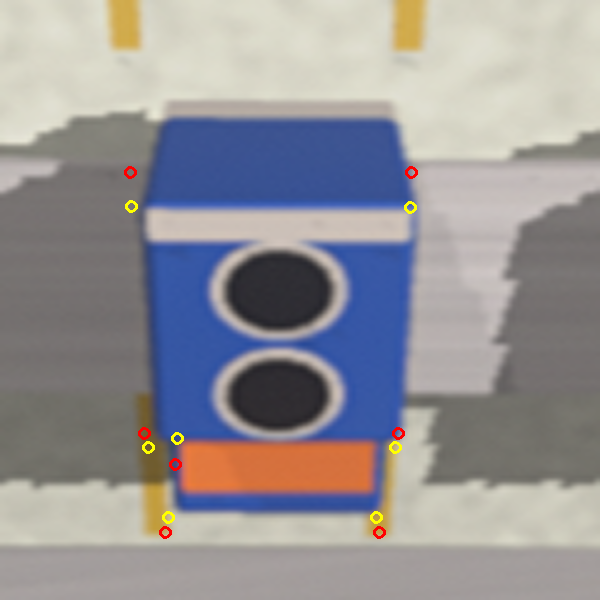

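```bash
python3 - <<'E'
from h import *
print(manip.sense()['t'],manip.sense()['force']); print(manip.sign_off())
E
```

```text
15.4 [-0.51741652 -0.61830912 -0.57368393]
the job is handed in; nothing more can be done
None
```

The blue holder is mounted on the rail between the yellow marks. It is hooked under the upper edge and its clip is snapped under the lower edge. I handed the job in at 15.4 s, with the gripper clear above it.

- **Hooking:** I picked the holder up across its tall block, brought it level over the rail and touched down on it. I then drew it down-slope until the hook's wall met the edge, at about 2.5 N. A 2 mm test lift was held back by about 12 N, so the lip was under the edge.
- **Snapping in:** I loosened the grip so the holder tilted down onto its clip. Pressing the orange pad with shut fingers took about 8 N, and the force then dropped to zero as it snapped. A second touch about 7 mm lower met firm support at 7 N.
- **Last pictures:** The holder matches the model at 0° tilt, not at 7°, and is parallel to its neighbours. It is about 2 mm or less off the middle between the marks. In the last top picture the dishes, bottle and rack stand where they were.

**What went wrong or disagreed:**
- **Refused call:** My first move call had wrong units and a gripper value out of range. It was refused and nothing moved.
- **First touch too firm:** The first touch on the rail came about 5 mm higher than planned. It reached 18 N before I backed off, which is firmer than I intended.
- **Height mismatch:** The wrist camera's heights differed from the other cameras by about 5 mm, so I relied on touch there.

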